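# Hang the painted sample panel on the drying rail

## Robot

A 6-joint arm with a two-finger parallel gripper is mounted at the origin on the work surface; the furniture and walls round the work are solid. World frame = base frame: x ahead of the robot, y to its left, z up, the work surface at z = 0. Lengths are in m, angles in rad, forces in N, time in s.
With the tool pointing down it reaches from about 0.25 to 0.725 m from the base axis. Payload 4 kg.
Tool frame: the origin (TCP) lies on the front face of the gripper's body, between the roots of the fingers; the fingertips stand 73 mm ahead of it and the grasp point (between the pads) lies 54 mm ahead of it; z points along the fingers, y is the line along which they close (so a half turn about z gives the same grasp; the last joint's range is limited). The gripper opens to 85 mm and grips with 20 to 120 N. Pads are 22 mm wide; open, the fingers measure 114 mm over their backs; the gripper's body (76 mm by 85 mm) begins 54 mm behind the grasp point. The pads swing forward as they close: fully open they stand 13 mm farther back than shut.
Start: joints at [1.317, 0.241, 0.005, 1.335, 0, 1.571], TCP at [0.126, 0.484, 0.304] pointing down, gripper open.
Joint ranges: [-2.72, 2.72], [-1.05, 1.87], [-1.09, 1.28], [-1.99, 2.15], [-1.42, 1.44], [-3.14, 3.14]. Speed limits (rad/s): [2.79, 2.79, 3.14, 3.14, 3.14, 3.14].

## Interface

Orientations are given as a unit quaternion [x, y, z, w].
In Python, from workcell import bot gives the robot as it stands. The module is installed in compiled form; this text tells all that it offers.
- The arm moves only by the tool step_arm, never from a script. Its argument "rows" is a list of rows, each a list of 2 entries, a list of its own where there are three numbers: the shift along the tool's x, y, z in mm, then the turn about the tool's z in degrees. A call has 1 to 12 rows; each row is the pose to reach, as a shift and turn from the pose commanded when the call began, along the tool's axes at that moment; what a row does not reach only later rows make up. A row lasts 1/8 s, in which the tool goes at most 62.5 mm and 10.7 degrees, less where a joint would pass 70% of its speed; a pose out of reach is approached as far as the arm can. A call with a gripper value outside its range is refused whole. "claw" is the gripper's target within -1 to 1 (shut at 1, half-way at 0, fully open at -1), set as the call begins (left out, the last holds). The fingers move at their own pace and stop on an object; the grip force is fixed at half the most. Time passes only in rows, so rows that repeat a pose let the fingers close. It gives the time, the measured TCP pose, the force, the opening and the grip force at its end, in the units of the state.
- bot.get_obs(): the state, without advancing time (a new reading comes with each control period).
- bot.camera(name): name is "side" or "top"; returns (picture, depth): 420x560x3 uint8, red, green, blue; 420x560 float32, m along the optical axis (not along the pixel's ray), 0 where there is no reading.
- bot.camera_params(name): a dict with "fx", "fy", "cx", "cy" (pixels), "D" ([k1, k2, p1, p2, k3] as OpenCV has them; the pictures are not rectified), "pose" (4x4, takes a point from camera to world coordinates). Camera axes: x right, y up, looking along -z (the intrinsics and any distortion apply to the point x, -y, -z); pixel columns grow to the right and rows downward; lengths in m; the calibration is good to about 2 mm. A picture is of the moment at which its call begins. camera_params takes no time and is no camera call.
- bot.job_done(): hands the job in; it is judged then, once.
Trained networks look in the newest picture that a camera, given by its name, has taken for a name from the list of things; names that differ only in an ending like _2 or _b are one class to them, and where a whole thing is asked for, a point or a joint stands for the part that bears it (a point fixed in the world has none). Each returns a list of dicts, best first, with "score" (0 to 1); they miss things now and then, are a little off and sometimes report something else, mostly with a low value. They report only what shows in the picture. A call takes as long as a camera call. They do not tell look-alikes from the thing itself.
- bot.trace(target, camera): "pixels" (420x560 bool, what is visible of it) and "uv" ([column, row] in pixels, amid what is visible of it).
The state is a dict: "clock": time; "joint_pos": joint angles; "joint_vel": joint speeds; "tau": joint torques, N m; "eef_pos": TCP position; "tool_rot": TCP orientation; "ft_force": force on the tool from outside, world axes, zero at the start; "ft_torque": the same for the moment, N m; "grip_width": finger opening in m; "grasp_force": force on a finger pad.
Only numpy, scipy, OpenCV 4.12 (cv2) and the standard library are available. Lean on these libraries where they do the work, as an engineer would, in place of code of your own. Each camera call takes 0.05 s, during which the arm holds its last target. There are 200 camera calls.

## Task

The blue panel in the plywood rack is freshly painted, so do not touch it with the fingers. Take the S-hook by its orange handle, feel its lower tip up through the panel's small hole without forcing it (light touches only, the paint chips), draw the panel out of the rack on the hook, and hang the hook with the panel on the bar of the drying rail, still and clear of everything else. Do not drop the panel or disturb the other things on the bench.

Things in the scene. Friction and masses are not known exactly. Their poses are not given: they have to be found in the camera images.
- s_hook: S-hook of 5 mm steel wire under an orange handle bar 86 (x) x 12 (y) x 24 (z) mm; 75 g. Origin: centre of the handle; grip it across y there. The wire lies in the x-z plane. It was set along a stiff slot in the handle (40 N moves it): its middle line W is at handle x = 0 +- 15 mm, differs each time and is NOT measured. No pose while the fingers hold it.
- hook_low (a point): Fixed point of the handle, 105 mm under its centre (not of the wire). Lower half, wire centre line, x from W, z from the handle's centre (mm): upright shank at x -10 from z -69 to -95; bend, a semicircle of radius 10, lowest at z -105; tip upright at x +10, its round end topping out at z -78.5. Tip and shank stand 20 mm apart, centre to centre.
- hook_high (a point): Fixed point of the handle, 41 mm under its centre. Upper half, x from W, z from the handle's centre (mm): stem at x 0 from the handle to z -29; bend, a semicircle of radius 12 about z -41, open towards -x and down: its tip ends at x -12, z -47; its other side is upright at x +12 down to z -49, then slants to the shank at x -10, z -69.
- stand: Wooden fork stand in which the hook starts, fixed; two uprights at x = +-38 mm, 76 mm apart, carry the ends of the handle in notches 14 mm wide and 10 mm deep, whose floor is at z 125 mm; the wire hangs free between the uprights. Lift the hook straight up. Origin: underside centre. The handle lies along its x.
- panel: Blue painted metal panel, 95 (x) x 50 (y) x 4 (z) mm, about 120 g, lying flat in the rack's slot. Origin: centre of its underside. It sticks out of the rack by about 43 to 47 mm at its -x end, where the hole is. In the slot it stands at most 4 mm short of the back stop and can be pushed home lightly; then it is rigid to pushes towards +x, up or down.
- panel_hole (a point): Centre of the panel's 9 mm round hole, at half thickness; 12 mm from the panel's -x edge (at panel x -35.5, y 0, z 2 mm).
- rack: Plywood rack, fixed, top at z 127 mm; slot open towards its own -x (roughly the robot), floor at z 115 mm, 6 mm high, 54 mm wide, from the mouth at x -27 to the back stop at x +25 mm; side walls from x -27 to +33, foot board 10 mm thick from x -47 to +53. Origin: underside centre. Panel's axes start within 0.02 rad of the rack's.
- rail: Drying rail, fixed: upright post (18 mm thick, 208 mm high, foot 90 mm across) at its origin, from which a steel bar of 8 mm diameter runs level along its -y to a free end, slightly upturned (by 5 mm, its top at 9 mm above the bar's axis). Origin: underside centre of the post.
- bar_mid (a point): Middle of the stretch to hang on: on the bar's axis, z 200 mm, 90 mm from the post's axis.
- bar_end (a point): Free end of the bar, on its axis at z 200 mm, 158 mm from the post's axis.
- tin_oil: Bystander: yellow tin, 68 mm across, 99 mm high. Origin: underside centre, as for all bystanders.
- bolt_jar: Bystander: brown jar with grey lid, 63 mm across, 79 mm high.
- tape_wide: Bystander: brown roll of tape, 92 mm across, 48 mm high.
- glue_bottle: Bystander: white bottle with yellow nozzle, 56 mm across, 163 mm high.
- wood_block: Bystander: beech block, 52 x 110 x 42 mm.
Mind the look-alikes: they are no part of the job. Several things have the shape of the panel; the one meant has the colours described above.

How it is judged:
By the outcome, as a careful person would: the job done as asked, in the order asked, and still so for the second after the job is handed in, with the robot touching nothing.
It also fails if it takes over 64 s, if anything falls off the work surface, if the arm or the gripper's body presses on something with over 40 N, if the wrist force passes 120 N, or if a joint passes its speed limit or range.

## Working session

There is one attempt and no reset: what is moved stays moved. The work goes in short steps, Python scripts to look and compute and a tool call to move; the robot and the scene stay as the last step left them, time stands still between calls to the robot, and variables do not carry over. Pictures are saved under pics/ and viewed, at most 10 in all, crops included, and the job is handed in when it is done.

Besides the shell and the picture viewer there is one more tool, called after "Request:" by a JSON object that holds its "name" and its "arguments", one argument or row to a line. step_arm: Moves the arm, as the interface text tells. Its arguments: {"type":"object","properties":{"rows":{"type":"array"},"claw":{"type":"number"}},"required":["rows"]}

```bash
mkdir -p pics; cat > h.py <<'E'
import numpy as np, cv2
from workcell import bot
from scipy.spatial.transform import Rotation as R
def und(c,uv):
    p=bot.camera_params(c);K=np.array([[p['fx'],0,p['cx']],[0,p['fy'],p['cy']],[0,0,1]])
    return cv2.undistortPoints(np.array(uv,float).reshape(-1,1,2),K,np.array(p['D'],float)).reshape(-1,2),np.array(p['pose'])
def ray(c,uv):
    n,P=und(c,uv);d=np.c_[n[:,0],-n[:,1],-np.ones(len(n))]
    return P[:3,3],d@P[:3,:3].T
def pts(c,uv,dep):   # uv Nx2 int
    o,d=ray(c,uv);uv=np.array(uv).astype(int);z=dep[uv[:,1],uv[:,0]]
    return (o+d*z[:,None])[z>0]
def onz(c,uv,z):
    o,d=ray(c,uv);return o+d*((z-o[2])/d[:,2])[:,None]
def tri(uv1,uv2,c1='top',c2='side'):
    o1,d1=ray(c1,[uv1]);o2,d2=ray(c2,[uv2]);d1=d1[0];d2=d2[0]
    s=np.linalg.lstsq(np.c_[d1,-d2],o2-o1,rcond=None)[0]
    a=o1+s[0]*d1;b=o2+s[1]*d2;return (a+b)/2,np.linalg.norm(a-b)
def save(n,im): cv2.imwrite('pics/'+n,im[:,:,::-1])
def proj(c,X):
    p=bot.camera_params(c);P=np.linalg.inv(np.array(p['pose']));X=np.atleast_2d(X)@P[:3,:3].T+P[:3,3]
    X=X*[1,-1,-1];K=np.array([[p['fx'],0,p['cx']],[0,p['fy'],p['cy']],[0,0,1]])
    return cv2.projectPoints(X,np.zeros(3),np.zeros(3),K,np.array(p['D'],float))[0].reshape(-1,2)
E
cat > a.py <<'E'
from h import *
np.set_printoptions(precision=4,suppress=True)
D={}
for c in['top','side']:
    im,d=bot.camera(c);save(c+'0.png',im);D[c]=d;np.savez(c+'0.npz',im=im,d=d)
    print(c,np.array(bot.camera_params(c)['pose'])[:3].tolist(),bot.camera_params(c)['fx'])
    for t in['s_hook','hook_low','hook_high','stand','panel','panel_hole','rack','rail','bar_mid','bar_end']:
        for r in bot.trace(t,c)[:3]:
            v,u=np.nonzero(r['pixels']);uv=np.c_[u,v];P=pts(c,uv,d) if len(u) else np.zeros((0,3))
            print(t,round(r['score'],2),np.round(r['uv'],1),len(u),np.median(P,0) if len(P) else '')
print(bot.get_obs())
E
python3 a.py
```

```text
top [[0.028419778627537418, 0.9874675435883815, -0.15524228335827164, 0.3420407665599169], [-0.9995954272272823, 0.028251944427468766, -0.003287780767384185, -0.02767509857749696], [0.0011393195640052281, 0.15527291455883532, 0.9878709551127292, 1.4426961028578174]] 447.7899060512315
s_hook 0.58 [360.9 231.2] 137 [ 0.4883 -0.2306  0.147 ]
hook_low 0.71 [361.9 234.5] 153 [ 0.4869 -0.2309  0.147 ]
hook_high 0.49 [359.7 233.5] 154 [ 0.4869 -0.2313  0.1469]
stand 0.71 [350.3 238. ] 445 [ 0.4797 -0.2235  0.0129]
panel 0.9 [275.9 249.1] 461 [0.4366 0.0309 0.0044]
panel 0.82 [311.7 227.6] 252 [ 0.5127 -0.0927  0.0054]
panel 0.66 [257.7 210.8] 257 [0.5364 0.0691 0.1194]
panel_hole 0.85 [271.7 247.9] 474 [0.4372 0.0314 0.0044]
panel_hole 0.72 [313.5 226.8] 235 [ 0.5126 -0.0927  0.0056]
panel_hole 0.69 [364.5 233.3] 100 [ 0.4805 -0.2337  0.1476]
rack 0.58 [267.2 201.3] 753 [0.582  0.0476 0.1243]
rack 0.44 [177.7 211.4] 726 [0.523  0.3345 0.0143]
rail 0.58 [177.4 216.3] 715 [0.5229 0.3341 0.0144]
bar_mid 0.8 [176.3 216.5] 725 [0.5227 0.3339 0.0144]
bar_end 0.57 [176.3 216.7] 769 [0.5231 0.3341 
[... 793 characters left out ...]
0.75 [304.6 330.9] 1027 [ 0.6201 -0.4841  0.0394]
bar_mid 0.74 [280.2 180.4] 353 [0.531  0.3338 0.0491]
bar_end 0.74 [279.6 182. ] 388 [0.5308 0.3335 0.0352]
bar_end 0.72 [294.9 297.3] 615 [ 0.5837 -0.3766  0.0567]
{'clock': 1.1, 'joint_pos': array([1.317 , 0.2406, 0.005 , 1.3352, 0.    , 1.5708]), 'joint_vel': array([ 0.0007,  0.0009,  0.0008, -0.0003, -0.0007,  0.0011]), 'tau': array([ -0.0002, -37.2218,  25.2698,   0.0012,   0.    ,  -0.    ]), 'eef_pos': array([0.1255, 0.484 , 0.3039]), 'tool_rot': array([0.1266, 0.992 , 0.    , 0.    ]), 'ft_force': array([-0.3342, -0.2104,  0.051 ]), 'ft_torque': array([-0.0086, -0.003 , -0.0399]), 'grasp_force': 0.0, 'grip_width': 0.08542818653305186}
```

```bash
python3 - <<'E'
import cv2
a=cv2.imread('pics/top0.png')[170:330,120:420];cv2.imwrite('pics/t0z.png',cv2.resize(a,None,fx=2.66,fy=2.66,interpolation=2))
a=cv2.imread('pics/side0.png')[140:380,160:460];cv2.imwrite('pics/s0z.png',cv2.resize(a,None,fx=2.5,fy=2.5,interpolation=2))
E
```

```text
(no output)
```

View pics/t0z.png

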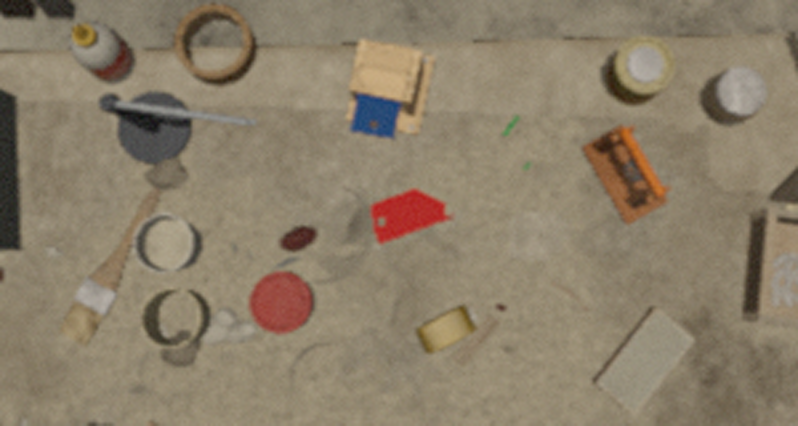

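View pics/s0z.png

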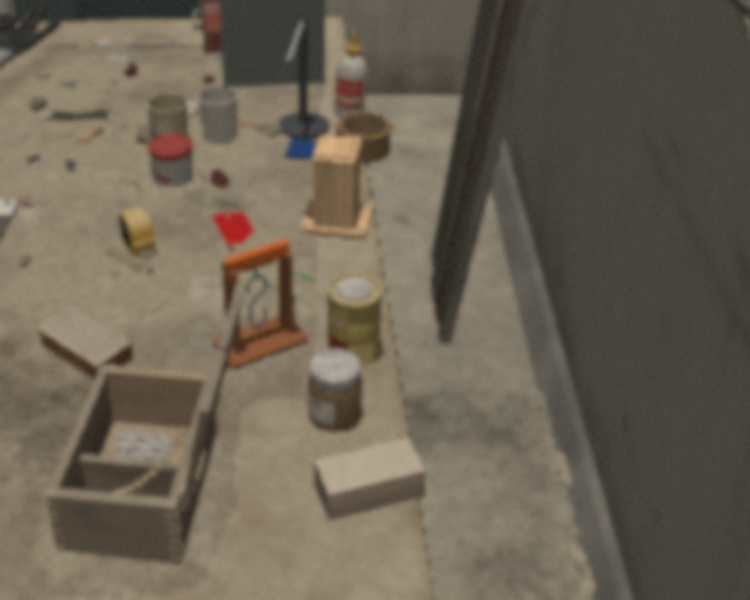

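The top view shows the blue panel in the rack near (261,214), the orange hook handle near (361,231), and the rail post near (161,209) with its bar running to (215,216). The red look-alike lies on the bench. In the side view the hook hangs in its stand near (263,255). Next I'll measure these and zoom in on the wire.

```bash
cat > b.py <<'E'
from h import *
np.set_printoptions(precision=4,suppress=True)
F={c:np.load(c+'0.npz') for c in('top','side')}
for c in F:
    im,d=F[c]['im'],F[c]['d'];hsv=cv2.cvtColor(im,cv2.COLOR_RGB2HSV)
    v,u=np.nonzero((hsv[...,0]>100)&(hsv[...,0]<125)&(hsv[...,1]>140)&(hsv[...,2]>50))
    k=(abs(u-(261 if c=='top' else 280))<25)&(abs(v-(214 if c=='top' else 198))<20);uv=np.c_[u,v][k].astype(float)
    P=pts(c,uv,d);print(c,'blue',len(uv),'depth z',np.percentile(P[:,2],[10,50,90]))
    r=cv2.minAreaRect((onz(c,uv,.119)[:,:2]*1000).astype(np.float32));print(r,cv2.boxPoints(r).tolist())
    lo=(.10 if c=='top' else .125)
    m=np.zeros(d.shape,bool);u0,v0=(361,231) if c=='top' else (262,242);m[v0-20:v0+20,u0-25:u0+25]=1
    m&=(hsv[...,0]<14)&(hsv[...,1]>170)
    v,u=np.nonzero(m);uv=np.c_[u,v].astype(float)
    o,dd=ray(c,uv);z=d[v,u];Q=o+dd*z[:,None];k=Q[:,2]>.122;Q=Q[k];print('orange',len(Q),np.percentile(Q[:,2],[10,50,90,99]))
    r=cv2.minAreaRect((Q[:,:2]*1000).astype(np.float32));print(r);
    G=Q[:,:2]-Q[:,:2].mean(0);w,V=np.linalg.eigh(G.T@G);print('mean',Q.mean(0),'yaw',np.degrees(np.arctan(V[1,1]/V[0,1])))
    # bar
    u0,v0=(190,212) if c=='top' else (276,160)
    m=np.zeros(d.shape,bool);m[v0-25:v0+25,u0-45:u0+45]=1;v,u=np.nonzero(m);o,dd=ray(c,np.c_[u,v]);Q=o+dd*d[v,u][:,None]
    k=(d[v,u]>0)&(Q[:,2]>.185)&(Q[:,2]<.215)&(Q[:,1]<.42);Q=Q[k]
    if len(Q)>5:
        vx=cv2.fitLine(Q.astype(np.float32),cv2.DIST_HUBER,0,.01,.01).ravel();print('bar',len(Q),vx,Q.min(0),Q.max(0))
a=F['side']['im'][225:290,235:300];b=F['top']['im'][195:235,235:295]
save('z1.png',np.hstack([cv2.resize(a,(390,390),interpolation=2),cv2.resize(b,(400,390),interpolation=2)]))
E
python3 b.py
```

```text
top blue 165 depth z [0.1162 0.1196 0.1229]
((535.7173461914062, 66.64889526367188), (42.95743942260742, 38.39939498901367), 80.20453643798828) [[513.143310546875, 48.749778747558594], [550.98291015625, 42.216835021972656], [558.2913818359375, 84.54801177978516], [520.4517822265625, 91.0809555053711]]
orange 73 [0.1379 0.1466 0.1509 0.152 ]
((489.4206237792969, -228.08619689941406), (82.82005310058594, 9.783955574035645), 30.093303680419922)
mean [ 0.4885 -0.2272  0.1448] yaw 30.468864580846418
bar 195 [0.1064 0.9943 0.0107 0.5224 0.2804 0.204 ] [0.5092 0.1875 0.1934] [0.5395 0.3516 0.2123]
side blue 39 depth z [0.1157 0.1182 0.1209]
((535.2125854492188, 69.18673706054688), (25.114620208740234, 36.531036376953125), 0.19167248904705048) [[522.59423828125, 87.41014099121094], [522.7164306640625, 50.87931442260742], [547.8309326171875, 50.96333312988281], [547.708740234375, 87.49415588378906]]
orange 126 [0.134  0.142  0.1475 0.1499]
((490.6803283691406, -235.32467651367188), (79.59317016601562, 9.823630332946777), 31.246549606323242)
mean [ 0.4911 -0.2351  0.1412] yaw 30.99301570911389
bar 52 [ 0.1204  0.9926 -0.0128  0.5266  0.2834  0.2019] [0.5122 0.1775 0.1871] [0.5395 0.3531 0.21  ]
```

View pics/z1.png

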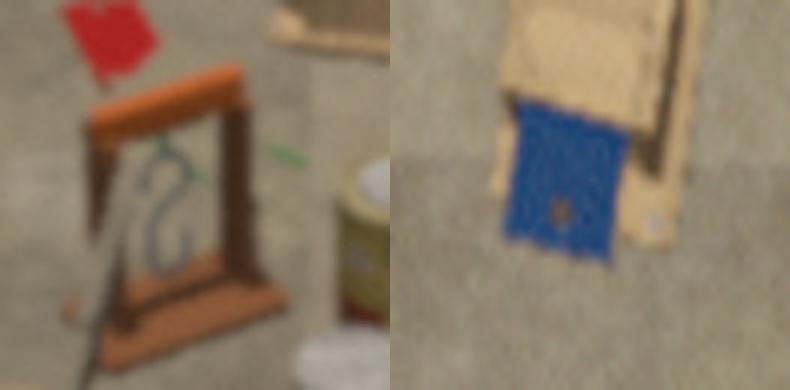

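The hook's arch opens to the image left, with the tip to the right of the shank. So handle +x points to world yaw of about +30.5°, and W is about −2 mm. The panel hole shows near top pixel (260.5,216.5). I'll fit the panel more finely and work out the first move.

```bash
cat > c.py <<'E'
from h import *
np.set_printoptions(precision=1,suppress=True)
im=np.load('top0.npz')['im'];S=10;u0,v0,w,h=240,196,44,32
f=im.astype(np.float32);b=f[...,2]-f[...,0]
a=cv2.resize(b[v0:v0+h,u0:u0+w],None,fx=S,fy=S,interpolation=cv2.INTER_CUBIC)
full=np.percentile(a,92);print('blueness',full,np.percentile(a,5))
th=(full+np.percentile(a,20))/2
m=(a>th).astype(np.uint8)
cn=max(cv2.findContours(m,cv2.RETR_EXTERNAL,cv2.CHAIN_APPROX_NONE)[0],key=cv2.contourArea).reshape(-1,2)
uv=(cn+.5)/S-.5+[u0,v0];X=onz('top',uv,.119)[:,:2]*1000
r=cv2.minAreaRect(X.astype(np.float32));print(r);print(cv2.boxPoints(r))
# hole: darkest blueness inside
for c in[(260.5,216.5)]:
    sub=b[213:221,256:266];print(sub.round(0))
    wgt=np.clip(np.median(sub)*0.85-sub,0,None);wgt[[0,-1]]=0
    vv,uu=np.mgrid[213:221,256:266];p=[(wgt*uu).sum()/wgt.sum(),(wgt*vv).sum()/wgt.sum()];print('hole px',p,onz('top',[p],.119)*1000,onz('top',[c],.119)*1000)
# side lines fit
P=X;c0=np.array(r[0])
for yaw in np.radians([-12,-10,-8,-6,-4]):
    Rm=np.array([[np.cos(yaw),-np.sin(yaw)],[np.sin(yaw),np.cos(yaw)]]);q=(X-c0)@Rm
    k=abs(q[:,0])<14;A=q[k&(q[:,1]>0)];B=q[k&(q[:,1]<0)];k2=(abs(q[:,1])<18)&(q[:,0]<-8);C=q[k2]
    print(np.degrees(yaw),'sides',A[:,1].mean(),B[:,1].mean(),'slopes',np.degrees(np.polyfit(A[:,0],A[:,1],1)[0]),np.degrees(np.polyfit(B[:,0],B[:,1],1)[0]),'front',C[:,0].mean(),np.degrees(-np.polyfit(C[:,1],C[:,0],1)[0]),'mid at front',c0+Rm@[C[:,0].mean(),(A[:,1].mean()+B[:,1].mean())/2])
o=bot.get_obs();T=R.from_quat(o['tool_rot'])
g=np.array([.4897,-.229,.137+.054+.08]);print('shift mm',T.inv().apply(g-o['eef_pos'])*1000,'yaw',np.degrees(T.as_matrix()[1::-1,0]))
E
python3 c.py
```

```text
blueness 77.26065 -70.616905
((535.7783813476562, 66.7771224975586), (51.70224380493164, 43.65476989746094), 81.20956420898438)
[[510.3  44.6]
 [553.4  37.9]
 [561.3  89. ]
 [518.2  95.7]]
[[ 82.  78.  75.  82.  79.  75.  78.  76.  76.  73.]
 [ 78.  79.  80.  73.  70.  78.  76.  82.  79.  86.]
 [ 82.  81.  71.  37.  22.  38.  66.  78.  74.  76.]
 [ 87.  77.  56.  -5. -29.  -3.  47.  74.  74.  72.]
 [ 86.  76.  59.  15.  -8.  11.  51.  71.  84.  81.]
 [ 77.  87.  79.  58.  36.  49.  75.  80.  79.  77.]
 [ 37.  60.  69.  76.  67.  71.  82.  81.  83.  81.]
 [-18.  -3.  13.  23.  28.  39.  61.  62.  64.  76.]]
hole px [np.float64(259.882944802052), np.float64(216.45750999734548)] [[525.9  68.9 119. ]] [[525.9  67.1 119. ]]
-12.000000000000002 sides 23.6261855329005 -23.719515487701752 slopes 2.877820509863581 3.011062679832169 front -21.372545730974856 2.1685336383729137 mid at front [514.9  71.2]
-10.0 sides 23.571195031621894 -23.703237142461237 slopes 0.15533704360121087 0.22555749023130156 front -21.3289949548002 0.16967561441374565 mid at front [514.8  70.4]
-8.0 sides 23.562255351900134 -23.712669820743823 slopes -2.484251715661239 -2.343604983752747 front -21.325468310074783 -1.8049226493805888 mid at front [514.6  69.7]
-6.000000000000001 sides 23.620284681414578 -23.771364970118007 slopes -5.2052020651195114 -5.076300524541738 front -21.35328401027173 -3.748857215945456 mid at front [514.5  68.9]
-4.0 sides 23.733705315951454 -23.87416386903124 slopes -7.925667366350393 -7.942360637944259 front -21.403425182064115 -5.607085873917268 mid at front [514.4  68.2]
shift mm [-531.5 -598.7   32.9] yaw [ 14.4 -55.5]
```

Request:
{"name": "step_arm", "arguments": {
  "rows": [
    [[-50,-56,0],-4],
    [[-100,-112,0],-8],
    [[-150,-169,3],-12],
    [[-200,-225,6],-16],
    [[-250,-282,10],-20],
    [[-300,-338,14],-25],
    [[-350,-394,18],-30],
    [[-400,-451,22],-35],
    [[-450,-507,26],-40],
    [[-500,-563,30],-45],
    [[-531.5,-598.7,33],-45],
    [[-531.5,-598.7,33],-45]
  ],
  "claw": -1
}}

```text
clock: 2.6
eef_pos: [0.4671, -0.1854, 0.2738]
tool_rot: [-0.262, 0.965, -0.0, 0.0]
ft_force: [0.6, 1.0, 0.5]
grip_width: 0.085
grasp_force: 0.0
```

Request:
{"name": "step_arm", "arguments": {
  "rows": [
    [[0,0,0],0],
    [[0,0,0],0]
  ]
}}

```text
clock: 2.85
eef_pos: [0.4659, -0.1832, 0.2733]
tool_rot: [-0.262, 0.965, 0.001, -0.001]
ft_force: [0.1, 0.3, -0.3]
grip_width: 0.0855
grasp_force: 0.0
```

```bash
cat > sh.py <<'E'
import sys
from h import *
np.set_printoptions(precision=2,suppress=True)
o=bot.get_obs();T=R.from_quat(o['tool_rot']);g=np.array([float(x) for x in sys.argv[1:4]])
x=T.as_matrix()[:,0];print(o['clock'],o['eef_pos'],'shift',T.inv().apply(g-o['eef_pos'])*1000,'yaw',np.degrees(np.arctan2(x[1],x[0])),'F',o['ft_force'],'j',o['joint_pos'])
E
python3 sh.py .4897 -.229 .271
```

```text
2.85 [ 0.47 -0.18  0.27] shift [  2.66 -51.56   2.23] yaw -149.58218693812708 F [ 0.06  0.26 -0.31] j [-0.37  0.26 -0.05  1.26  0.   -0.91]
```

Request:
{"name": "step_arm", "arguments": {
  "rows": [
    [[1.5,-26,1],0],
    [[2.7,-51.5,2],0],
    [[2.7,-51.5,2],0],
    [[2.7,-51.5,27],0],
    [[2.7,-51.5,52],0],
    [[2.7,-51.5,72],0],
    [[2.7,-51.5,82],0],
    [[2.7,-51.5,82],0]
  ]
}}

```text
clock: 3.85
eef_pos: [0.4896, -0.2279, 0.1917]
tool_rot: [-0.263, 0.965, 0.0, -0.0]
ft_force: [0.3, 0.0, 0.3]
grip_width: 0.0858
grasp_force: 0.0
```

```bash
python3 sh.py .4897 -.229 .191; python3 - <<'E'
from h import *
im,d=bot.camera('side');a=im[190:300,215:325];save('s2.png',cv2.resize(a,(600,600),interpolation=2))
E
```

```text
3.85 [ 0.49 -0.23  0.19] shift [ 0.48 -1.02  0.69] yaw -149.4710216617504 F [0.26 0.   0.32] j [-0.44  0.39 -0.08  1.1   0.   -0.97]
```

View pics/s2.png

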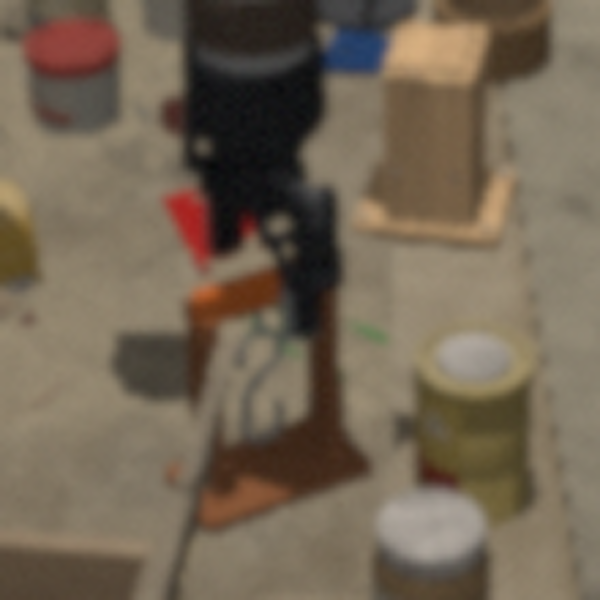

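The fingers straddle the handle: the near finger is at crop (305,270) and the orange handle is visible at (235,290). Closing now.

Request:
{"name": "step_arm", "arguments": {
  "rows": [
    [[0.5,-0.5,0.5],0],
    [[0.5,-0.5,0.5],0],
    [[0.5,-0.5,0.5],0],
    [[0.5,-0.5,0.5],0],
    [[0.5,-0.5,0.5],0],
    [[0.5,-0.5,0.5],0]
  ],
  "claw": 1
}}

```text
clock: 4.65
eef_pos: [0.4897, -0.2294, 0.1915]
tool_rot: [-0.263, 0.965, 0.0, -0.0]
ft_force: [-2.5, 2.8, 4.3]
grip_width: 0.011
grasp_force: 59.4
```

Request:
{"name": "step_arm", "arguments": {
  "rows": [
    [[0,0,-5],0],
    [[0,0,-15],0],
    [[0,0,-35],0],
    [[0,0,-60],0],
    [[0,0,-85],0],
    [[0,0,-105],0],
    [[0,0,-115],0],
    [[0,0,-115],0]
  ]
}}

```text
clock: 5.65
eef_pos: [0.4903, -0.23, 0.307]
tool_rot: [-0.263, 0.965, -0.001, 0.001]
ft_force: [-0.4, -0.2, -1.3]
grip_width: 0.0108
grasp_force: 58.7
```

```bash
python3 sh.py .4951 .0737 .306
```

```text
5.65 [ 0.49 -0.23  0.31] shift [-158.04  259.39    0.76] yaw -149.5511815763577 F [-0.38 -0.16 -1.26] j [-0.44  0.32  0.12  1.37 -0.   -0.97]
```

Request:
{"name": "step_arm", "arguments": {
  "rows": [
    [[-15,25,0],4],
    [[-35,58,0],10],
    [[-60,98,0],16],
    [[-85,140,0],22],
    [[-110,180,0],28],
    [[-135,220,0],34],
    [[-150,246,0],38],
    [[-158,259.4,0],40.4],
    [[-158,259.4,0],40.4],
    [[-158,259.4,30],40.4],
    [[-158,259.4,60],40.4],
    [[-158,259.4,68],40.4]
  ]
}}

```text
clock: 7.15
eef_pos: [0.4932, 0.0728, 0.2359]
tool_rot: [0.087, 0.996, -0.001, -0.002]
ft_force: [-0.6, -0.7, -0.5]
grip_width: 0.011
grasp_force: 58.7
```

```bash
cat > look.py <<'E'
import sys
from h import *
n=sys.argv[1];U,V,w,h=map(int,sys.argv[2:6]);c=sys.argv[6] if len(sys.argv)>6 else 'side'
im,d=bot.camera(c);np.savez(n+'.npz',im=im,d=d);a=im[V:V+h,U:U+w];s=min(780/w,590/h);save(n+'.png',cv2.resize(a,None,fx=s,fy=s,interpolation=2));print('scale',s)
E
python3 sh.py .4951 .0737 .238; python3 look.py s3 235 150 80 60
```

```text
7.15 [0.49 0.07 0.24] shift [-1.75  1.17 -2.11] yaw 170.02068393736 F [-0.56 -0.73 -0.49] j [ 0.15  0.28 -0.12  1.17 -0.    0.32]
scale 9.75
```

View pics/s3.png

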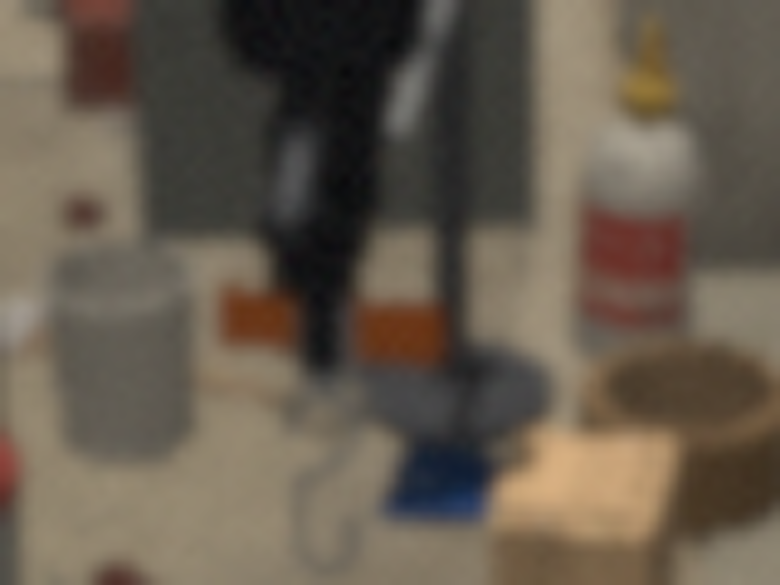

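The hook is in front of the panel: shank at (303,500), bend bottom at (328,568) and tip at (350,530), level with or just below the blue panel at (440,480). W still looks like about −2 mm. I'll slide it under now.

Request:
{"name": "step_arm", "arguments": {
  "rows": [
    [[-6,0,0],0],
    [[-12,0,0],0],
    [[-18,0,0],0],
    [[-22,0,0],0],
    [[-22,0,0],0],
    [[-22,0,0],0]
  ]
}}

```text
clock: 7.95
eef_pos: [0.5162, 0.0702, 0.2382]
tool_rot: [0.087, 0.996, -0.0, -0.0]
ft_force: [-0.3, 0.9, -0.4]
grip_width: 0.0109
grasp_force: 58.7
```

```bash
cat >> sh.py <<'E'
H=np.array([.5262,.0686]);h=np.array([np.cos(np.radians(-9.9)),np.sin(np.radians(-9.9))]);q=o['eef_pos'][:2]-H
print('centre rel hole: along %.1f across %.1f hz %.1f'%(1000*q@h,1000*q@[-h[1],h[0]],1000*o['eef_pos'][2]-54.5))
E
python3 sh.py .51874 .0696 .238
```

```text
7.95 [0.52 0.07 0.24] shift [-2.64 -0.14  0.19] yaw 170.0645453581047 F [-0.33  0.92 -0.45] j [ 0.14  0.32 -0.06  1.19  0.    0.31]
centre rel hole: along -10.2 across -0.2 hz 183.7
```

Request:
{"name": "step_arm", "arguments": {
  "rows": [
    [[-2,0,0],0],
    [[-4,0,0],0],
    [[-5,0,0],0],
    [[-5,0,0],0]
  ]
}}

```text
clock: 8.45
eef_pos: [0.5212, 0.0693, 0.2382]
tool_rot: [0.087, 0.996, 0.0, -0.0]
ft_force: [-0.5, -0.8, -0.1]
grip_width: 0.0111
grasp_force: 58.8
```

Request:
{"name": "step_arm", "arguments": {
  "rows": [
    [[-0.5,0,0],0],
    [[-1,0,0],0],
    [[-1.5,0,0],0],
    [[-1.5,0,0],0]
  ]
}}

```text
clock: 8.95
eef_pos: [0.5225, 0.0691, 0.2381]
tool_rot: [0.087, 0.996, -0.0, -0.0]
ft_force: [-1.5, -0.2, 0.3]
grip_width: 0.0111
grasp_force: 58.8
```

Request:
{"name": "step_arm", "arguments": {
  "rows": [
    [[-0.5,0,0],0],
    [[-1,0,0],0],
    [[-1,0,0],0]
  ]
}}

```text
clock: 9.32
eef_pos: [0.5233, 0.0689, 0.2381]
tool_rot: [0.087, 0.996, 0.0, -0.001]
ft_force: [-3.2, 0.1, -0.5]
grip_width: 0.0112
grasp_force: 58.9
```

Request:
{"name": "step_arm", "arguments": {
  "rows": [
    [[-0.5,0,0],0],
    [[-0.5,0,0],0]
  ]
}}

```text
clock: 9.57
eef_pos: [0.5238, 0.0689, 0.2381]
tool_rot: [0.087, 0.996, 0.0, -0.001]
ft_force: [-3.6, 0.4, 0.3]
grip_width: 0.0113
grasp_force: 58.9
```

```bash
python3 sh.py .51874 .0696 .238; python3 look.py s4 250 170 70 52
```

```text
9.575 [0.52 0.07 0.24] shift [ 5.1  -0.13  0.14] yaw 170.06346150814613 F [-3.64  0.39  0.25] j [ 0.13  0.33 -0.04  1.2   0.    0.3 ]
centre rel hole: along -2.4 across -0.2 hz 183.6
scale 11.142857142857142
```

View pics/s4.png

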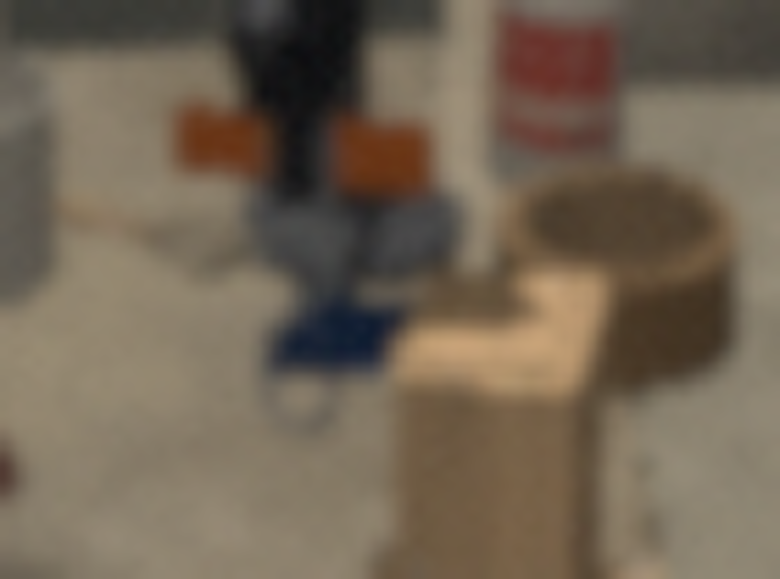

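The shank is against the panel's front edge with about 3.6 N, and the panel is home. The bend shows below the panel at crop (300,400). I'll back off until the tip is under the hole, then feel upward.

Request:
{"name": "step_arm", "arguments": {
  "rows": [
    [[3,0,0],0],
    [[6.8,0,0],0],
    [[6.8,0,0],0],
    [[6.8,0,-4],0],
    [[6.8,0,-8],0],
    [[6.8,0,-8],0]
  ]
}}

```text
clock: 10.38
eef_pos: [0.518, 0.07, 0.2469]
tool_rot: [0.087, 0.996, 0.0, 0.001]
ft_force: [-0.4, -0.0, -0.7]
grip_width: 0.0113
grasp_force: 58.7
```

Request:
{"name": "step_arm", "arguments": {
  "rows": [
    [[0,0,-0.5],0],
    [[0,0,-1],0],
    [[0,0,-1],0]
  ]
}}

```text
clock: 10.75
eef_pos: [0.5175, 0.07, 0.2472]
tool_rot: [0.087, 0.996, -0.0, -0.0]
ft_force: [-0.4, 0.0, -0.2]
grip_width: 0.0108
grasp_force: 58.7
```

Request:
{"name": "step_arm", "arguments": {
  "rows": [
    [[0,0,-0.5],0],
    [[0,0,-1],0],
    [[0,0,-1],0]
  ]
}}

```text
clock: 11.12
eef_pos: [0.5175, 0.07, 0.2483]
tool_rot: [0.087, 0.996, 0.0, 0.0]
ft_force: [-0.3, 0.3, -0.9]
grip_width: 0.0107
grasp_force: 58.7
```

Request:
{"name": "step_arm", "arguments": {
  "rows": [
    [[0,0,-0.5],0],
    [[0,0,-1],0],
    [[0,0,-1],0]
  ]
}}

```text
clock: 11.5
eef_pos: [0.5176, 0.07, 0.2493]
tool_rot: [0.087, 0.996, 0.0, 0.0]
ft_force: [1.1, -0.4, -0.9]
grip_width: 0.0109
grasp_force: 58.7
```

Request:
{"name": "step_arm", "arguments": {
  "rows": [
    [[0,0,-0.5],0],
    [[0,0,-1],0],
    [[0,0,-1],0]
  ]
}}

```text
clock: 11.88
eef_pos: [0.5175, 0.07, 0.2503]
tool_rot: [0.087, 0.996, 0.0, 0.0]
ft_force: [0.2, 0.0, -1.2]
grip_width: 0.0114
grasp_force: 58.7
```

Request:
{"name": "step_arm", "arguments": {
  "rows": [
    [[0,0,-0.5],0],
    [[0,0,-1],0],
    [[0,0,-1],0]
  ]
}}

```text
clock: 12.25
eef_pos: [0.5175, 0.07, 0.2513]
tool_rot: [0.087, 0.996, -0.0, 0.0]
ft_force: [0.6, 0.0, -1.4]
grip_width: 0.0109
grasp_force: 58.7
```

Request:
{"name": "step_arm", "arguments": {
  "rows": [
    [[0,0,-0.5],0],
    [[0,0,-1],0],
    [[0,0,-1],0]
  ]
}}

```text
clock: 12.62
eef_pos: [0.5175, 0.0699, 0.2523]
tool_rot: [0.087, 0.996, -0.0, 0.0]
ft_force: [0.9, 1.0, -0.4]
grip_width: 0.011
grasp_force: 58.7
```

Request:
{"name": "step_arm", "arguments": {
  "rows": [
    [[0,0,-0.5],0],
    [[0,0,-1],0],
    [[0,0,-1],0]
  ]
}}

```text
clock: 13.0
eef_pos: [0.5175, 0.07, 0.2533]
tool_rot: [0.087, 0.996, 0.0, 0.0]
ft_force: [0.1, -0.1, 0.2]
grip_width: 0.0112
grasp_force: 58.7
```

Request:
{"name": "step_arm", "arguments": {
  "rows": [
    [[0,0,-1],0],
    [[0,0,-2],0],
    [[0,0,-2],0]
  ]
}}

```text
clock: 13.38
eef_pos: [0.5175, 0.07, 0.2554]
tool_rot: [0.087, 0.996, 0.0, 0.0]
ft_force: [-1.1, 0.4, -0.3]
grip_width: 0.011
grasp_force: 58.7
```

Request:
{"name": "step_arm", "arguments": {
  "rows": [
    [[0,0,-1],0],
    [[0,0,-2],0],
    [[0,0,-3],0],
    [[0,0,-3],0]
  ]
}}

```text
clock: 13.88
eef_pos: [0.5175, 0.07, 0.2584]
tool_rot: [0.087, 0.996, 0.0, 0.0]
ft_force: [0.5, 0.2, -1.3]
grip_width: 0.0109
grasp_force: 58.7
```

```bash
python3 sh.py .51874 .0696 .238; python3 look.py s5 250 170 70 52; python3 look.py t5 235 195 60 45 top
```

```text
13.875 [0.52 0.07 0.26] shift [-1.26 -0.16 20.41] yaw 170.05571481355832 F [ 0.52  0.21 -1.32] j [ 0.13  0.31 -0.02  1.24  0.    0.31]
centre rel hole: along -8.8 across -0.1 hz 203.9
scale 11.142857142857142
scale 13.0
```

View pics/s5.png

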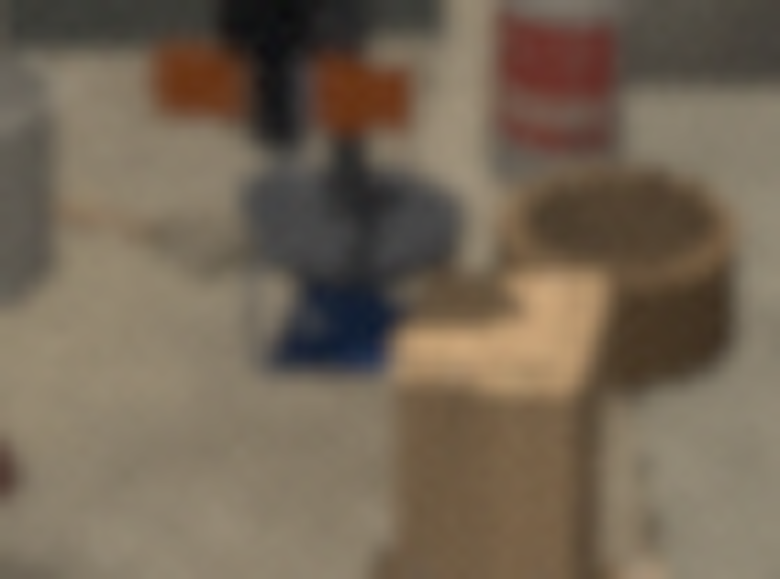

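The tip is visible above the panel at crop (308,320), with the shank at (255,310) outside the edge, so it is through the hole. I'll bring the bend up close under the panel.

Request:
{"name": "step_arm", "arguments": {
  "rows": [
    [[0,0,-3],0],
    [[0,0,-6],0],
    [[0,0,-9],0],
    [[0,0,-11],0],
    [[0,0,-11],0],
    [[0,0,-11],0]
  ]
}}

```text
clock: 14.72
eef_pos: [0.5174, 0.07, 0.2691]
tool_rot: [0.087, 0.996, -0.0, -0.0]
ft_force: [0.2, 0.3, -1.6]
grip_width: 0.011
grasp_force: 58.7
```

Request:
{"name": "step_arm", "arguments": {
  "rows": [
    [[0,0,-0.5],0],
    [[0,0,-1],0],
    [[0,0,-1],0]
  ]
}}

```text
clock: 15.1
eef_pos: [0.5175, 0.07, 0.2703]
tool_rot: [0.087, 0.996, -0.0, -0.0]
ft_force: [0.3, -0.6, -0.9]
grip_width: 0.0111
grasp_force: 58.7
```

Request:
{"name": "step_arm", "arguments": {
  "rows": [
    [[1.5,0,0],0],
    [[4,0,0],0],
    [[7,0,0],0],
    [[10,0,0],0],
    [[13,0,0],0],
    [[15,0,0],0],
    [[15,0,0],0]
  ]
}}

```text
clock: 15.98
eef_pos: [0.5026, 0.0726, 0.2703]
tool_rot: [0.087, 0.996, 0.0, -0.0]
ft_force: [1.1, -0.4, -1.8]
grip_width: 0.0113
grasp_force: 58.7
```

Request:
{"name": "step_arm", "arguments": {
  "rows": [
    [[2,0,0],0],
    [[5,0,0],0],
    [[8,0,0],0],
    [[11,0,0],0],
    [[14,0,0],0],
    [[17,0,0],0],
    [[20,0,0],0],
    [[20,0,0],0]
  ]
}}

```text
clock: 16.98
eef_pos: [0.4827, 0.076, 0.2703]
tool_rot: [0.087, 0.996, -0.0, -0.0]
ft_force: [-0.8, 0.0, -2.2]
grip_width: 0.011
grasp_force: 58.7
```

Request:
{"name": "step_arm", "arguments": {
  "rows": [
    [[2,0,0],0],
    [[5,0,0],0],
    [[8,0,0],0],
    [[11,0,0],0],
    [[13,0,0],0],
    [[15,0,0],0],
    [[17,0,0],0],
    [[19,0,0],0],
    [[21,0,0],0],
    [[24,0,0],0],
    [[28,0,0],0],
    [[33,0,0],0]
  ]
}}

```text
clock: 18.48
eef_pos: [0.45, 0.0818, 0.2702]
tool_rot: [0.087, 0.996, 0.0, -0.0]
ft_force: [-0.5, 0.4, -1.6]
grip_width: 0.0108
grasp_force: 58.8
```

Request:
{"name": "step_arm", "arguments": {
  "rows": [
    [[5,0,0],0],
    [[10,0,0],0],
    [[15,0,0],0],
    [[19,0,0],0],
    [[21,0,0],0],
    [[22,0,0],0],
    [[22,0,0],0],
    [[22,0,0],0]
  ]
}}

```text
clock: 19.48
eef_pos: [0.4288, 0.0855, 0.2702]
tool_rot: [0.087, 0.996, 0.0, -0.0]
ft_force: [-0.4, 0.9, -2.1]
grip_width: 0.0111
grasp_force: 58.8
```

```bash
python3 sh.py .51874 .0696 .238; python3 look.py s6 225 150 90 67
```

```text
19.475 [0.43 0.09 0.27] shift [-91.3   -0.17  32.19] yaw 170.05669648436802 F [-0.41  0.9  -2.06] j [ 0.2   0.14 -0.21  1.22  0.    0.37]
centre rel hole: along -98.8 across -0.1 hz 215.7
scale 8.666666666666666
```

View pics/s6.png

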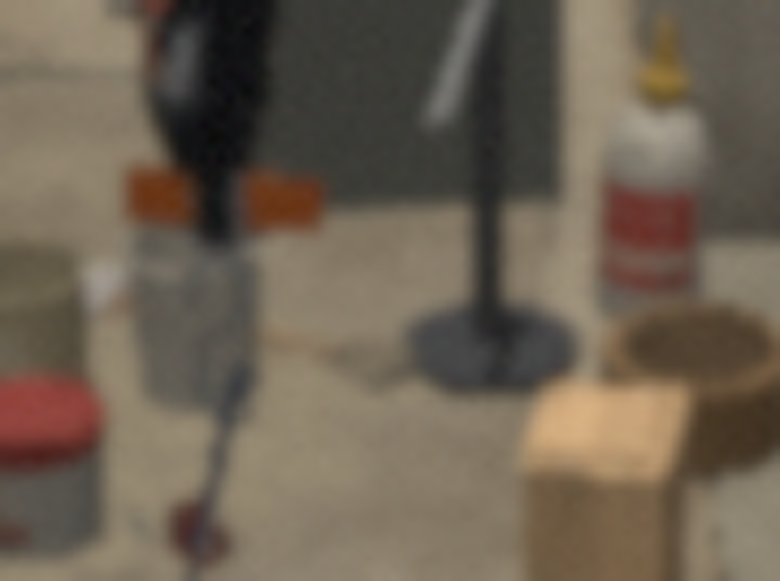

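The panel hangs on the hook, seen edge-on around crop (215,460), and is out of the rack. Next I'll locate the bar line.

```bash
cat > bar.py <<'E'
from h import *
np.set_printoptions(precision=4,suppress=True)
for f,c in(('top0','top'),('side0','side'),('s6','side')):
    F=np.load(f+'.npz');im,d=F['im'],F['d']
    u0,v0=(190,212) if c=='top' else (276,160)
    v,u=np.mgrid[v0-25:v0+25,u0-45:u0+45].reshape(2,-1);o,dd=ray(c,np.c_[u,v]);Q=o+dd*d[v,u][:,None]
    k=(d[v,u]>0)&(Q[:,2]>.187)&(Q[:,2]<.213)&(Q[:,1]<.315)&(Q[:,0]>.49)&(Q[:,0]<.56)
    uv=np.c_[u,v][k].astype(float);Z=onz(c,uv,.203)   # visible surface mid
    y=Z[:,1];p=np.polyfit(y,Z[:,0],1)
    for _ in range(3):
        r=Z[:,0]-np.polyval(p,y);kk=abs(r)<.006;p=np.polyfit(y[kk],Z[kk,0],1)
    print(f,len(y),'x at y=.16,.25,.30',np.polyval(p,[.16,.25,.3]),'slope',p[0],'y range',np.sort(y)[[0,3,-1]],'res',r.std())
print('post top',onz('top',[(161.4,208.7)],.208))
for t in['bar_end','bar_mid']:
    for r in bot.trace(t,'side')[:1]:print(t,r['score'],r['uv'])
E
python3 bar.py; python3 sh.py .5 .12 .306
```

```text
top0 130 x at y=.16,.25,.30 [0.5094 0.5193 0.5247] slope 0.10956722378156805 y range [0.1881 0.191  0.3146] res 0.002300035222710128
side0 29 x at y=.16,.25,.30 [0.5123 0.5225 0.5281] slope 0.11295189392511752 y range [0.1834 0.1922 0.3147] res 0.0023513038411588066
s6 29 x at y=.16,.25,.30 [0.5121 0.5226 0.5284] slope 0.1162237916411449 y range [0.1834 0.1922 0.3047] res 0.002315711073842301
post top [[0.5276 0.3371 0.208 ]]
bar_end 0.72 [282.0, 184.1]
bar_mid 0.83 [278.4, 185.5]
19.625 [0.43 0.09 0.27] shift [-63.99  46.21 -35.77] yaw 170.05784479060486 F [-0.84 -0.2  -2.12] j [ 0.2   0.14 -0.21  1.22  0.    0.37]
centre rel hole: along -98.7 across -0.0 hz 215.7
```

```bash
python3 sh.py .5117 .1469 .3005
```

```text
19.625 [0.43 0.09 0.27] shift [-70.87  74.73 -30.26] yaw 170.05784479060486 F [-0.84 -0.2  -2.12] j [ 0.2   0.14 -0.21  1.22  0.    0.37]
centre rel hole: along -98.7 across -0.0 hz 215.7
```

Request:
{"name": "step_arm", "arguments": {
  "rows": [
    [[-2,2,-5],0],
    [[-7,8,-12],-1],
    [[-15,16,-20],-2],
    [[-24,26,-26],-3],
    [[-34,36,-30.3],-3.5],
    [[-44,47,-30.3],-3.5],
    [[-54,57,-30.3],-3.5],
    [[-62,66,-30.3],-3.5],
    [[-68,72,-30.3],-3.5],
    [[-70.9,74.7,-30.3],-3.5],
    [[-70.9,74.7,-30.3],-3.5],
    [[-70.9,74.7,-30.3],-3.5]
  ]
}}

```text
clock: 21.12
eef_pos: [0.5113, 0.1466, 0.3006]
tool_rot: [0.056, 0.998, -0.0, -0.0]
ft_force: [-0.1, -0.5, -1.5]
grip_width: 0.0111
grasp_force: 58.6
```

```bash
python3 sh.py .5235 .2512 .3005; python3 look.py s7 240 135 80 60
```

```text
21.125 [0.51 0.15 0.3 ] shift [ -0.39 105.31   0.03] yaw 173.54392897371716 F [-0.12 -0.49 -1.51] j [ 0.28  0.31  0.08  1.35 -0.    0.39]
centre rel hole: along -28.1 across 74.3 hz 246.1
scale 9.75
```

View pics/s7.png

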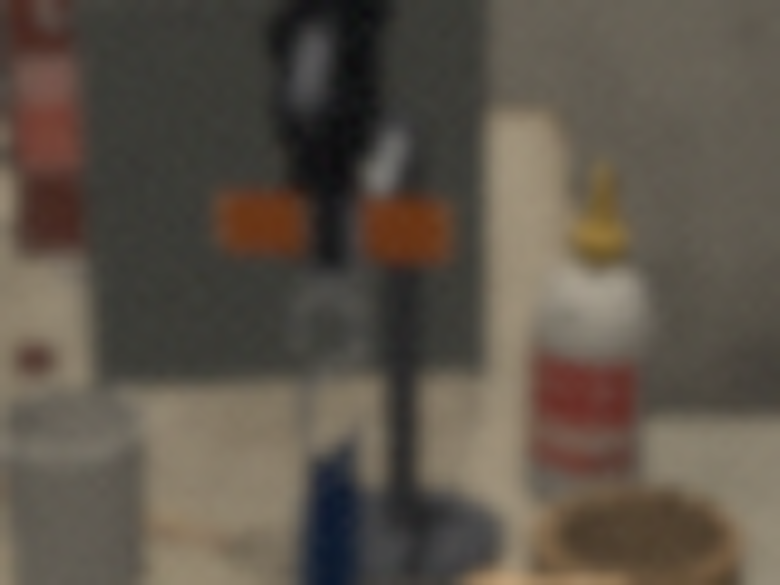

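The hook hangs at crop (330,265–480) with the panel below it at (335,520). The handle spans columns 213–453 with the stem near 331, so W is about −1 mm. Next I'll check the bar end against the earlier side picture.

```bash
python3 - <<'E'
from h import *
np.set_printoptions(precision=4,suppress=True)
o,d=ray('side',[(275.2,164.8),(281.5,150.2)])
for y in(.182,.186):print('bar end pixel on plane y',y,o+d*((y-o[1])/d[:,1])[:,None])
print('proj bar end lo/up',proj('side',[[.5135,.184,.2],[.5135,.184,.205],[.5135,.184,.196]]))
# handle in s7
F=np.load('s7.npz');hsv=cv2.cvtColor(F['im'],cv2.COLOR_RGB2HSV);m=(hsv[...,0]<14)&(hsv[...,1]>190);m[:150]=0;m[165:]=0;m[:,:255]=0;m[:,295:]=0
v,u=np.nonzero(m);print('handle px',u.min(),u.max(),v.min(),v.max(),u.mean(),v.mean())
e=np.array([.5113,.1466,.2461]);h=np.array([.9937,-.1123,0]);n=np.array([-.1123,-.9937,0])
print('pred handle front face ends',proj('side',[e+h*.043+n*.006,e-h*.043+n*.006,e+n*.006]))
a=F['im'];cr=cv2.cvtColor(a,cv2.COLOR_RGB2GRAY)
print('pred stem z-25,W=0',proj('side',[e+[0,0,-.025],e+h*.012+[0,0,-.045],e-h*.012+[0,0,-.045]]))
for r in range(162,174):print(r,cr[r,266:282])
E
```

```text
bar end pixel on plane y 0.182 [[0.5168 0.182  0.2003]
 [0.5411 0.182  0.2596]]
bar end pixel on plane y 0.186 [[0.5166 0.186  0.1984]
 [0.541  0.186  0.2579]]
proj bar end lo/up [[274.3423 164.655 ]
 [274.317  163.4472]
 [274.3625 165.6183]]
handle px 264 284 156 160 274.05405405405406 157.64864864864865
pred handle front face ends [[284.638  158.7975]
 [261.1984 157.6997]
 [272.8787 158.2467]]
pred stem z-25,W=0 [[273.2675 163.8153]
 [276.5924 168.9033]
 [270.1691 168.5832]]
162 [61 59 58 58 57 56 50 46 46 54 63 63 59 52 46 46]
163 [58 60 59 58 64 64 64 65 64 65 69 64 59 50 42 41]
164 [58 58 59 61 65 71 73 75 73 73 68 65 57 48 42 40]
165 [58 58 60 64 69 76 76 75 75 75 74 68 58 47 42 39]
166 [58 58 60 64 73 75 71 69 72 77 76 71 61 48 43 37]
167 [58 60 59 64 70 69 63 65 65 71 73 69 58 49 42 39]
168 [57 60 61 65 68 68 62 62 61 66 69 66 59 47 41 40]
169 [60 58 59 65 69 68 63 61 62 67 71 67 58 49 41 41]
170 [58 59 60 65 71 68 63 64 64 71 79 73 61 50 44 40]
171 [59 61 61 61 65 66 68 71 76 77 80 72 61 49 41 39]
172 [64 62 65 65 65 70 75 81 80 82 80 76 66 55 46 42]
173 [77 79 79 79 78 79 85 93 92 93 94 91 84 68 49 43]
```

Request:
{"name": "step_arm", "arguments": {
  "rows": [
    [[-1,2,0],0],
    [[-1.4,8,0],0],
    [[-1.4,16,0],0],
    [[-1.4,24,0],0],
    [[-1.4,32,0],0],
    [[-1.4,38,0],0],
    [[-1.4,42,0],0],
    [[-1.4,45,0],0],
    [[-1.4,45,0],0]
  ]
}}

```text
clock: 22.3
eef_pos: [0.518, 0.1915, 0.3005]
tool_rot: [0.056, 0.998, -0.0, -0.0]
ft_force: [0.2, 0.4, -1.7]
grip_width: 0.0113
grasp_force: 58.7
```

Request:
{"name": "step_arm", "arguments": {
  "rows": [
    [[0,3,0],0],
    [[0,7,0],0],
    [[0,11,0],0],
    [[0,13,0],0],
    [[0,13,0],0]
  ]
}}

```text
clock: 22.92
eef_pos: [0.5195, 0.2045, 0.3005]
tool_rot: [0.056, 0.998, -0.0, -0.0]
ft_force: [-0.8, 0.0, -2.1]
grip_width: 0.0105
grasp_force: 58.7
```

```bash
python3 sh.py .5246 .2512 .3005; python3 look.py s8 245 140 60 45
```

```text
22.925 [0.52 0.2  0.3 ] shift [ 0.12 46.97 -0.01] yaw 173.57791896893733 F [-0.84  0.02 -2.06] j [ 0.38  0.36  0.16  1.37 -0.    0.49]
centre rel hole: along -30.0 across 132.7 hz 246.0
scale 13.0
```

View pics/s8.png

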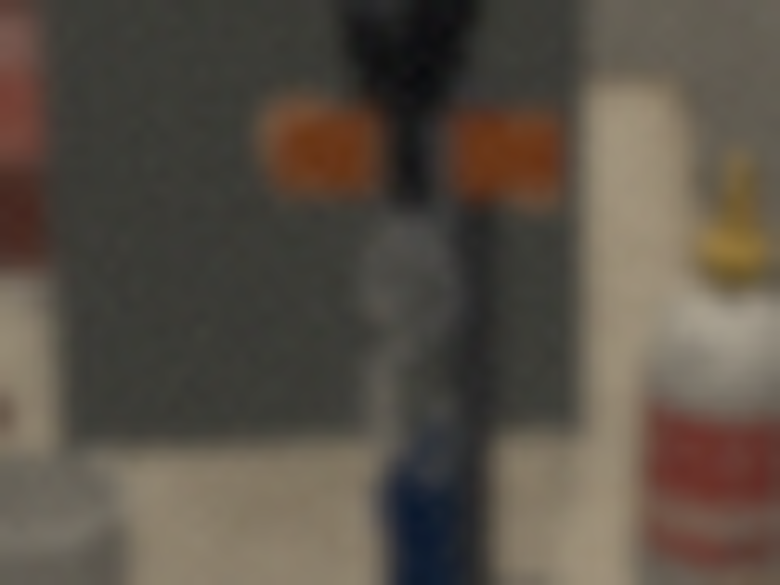

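The bar end fills the arch at about (410,275), with no contact force. I'll slide on to the middle of the bar.

Request:
{"name": "step_arm", "arguments": {
  "rows": [
    [[0,2,0],0],
    [[0,7,0],0],
    [[0,14,0],0],
    [[0,21,0],0],
    [[0,28,0],0],
    [[0,35,0],0],
    [[0,41,0],0],
    [[0,45,0],0],
    [[0,47,0],0],
    [[0,47,0],0],
    [[0,47,0],0]
  ]
}}

```text
clock: 24.35
eef_pos: [0.5247, 0.2508, 0.3006]
tool_rot: [0.056, 0.998, -0.0, -0.0]
ft_force: [-0.8, -0.9, -1.5]
grip_width: 0.0113
grasp_force: 58.7
```

Request:
{"name": "step_arm", "arguments": {
  "rows": [
    [[0,0,2],0],
    [[0,0,4],0],
    [[0,0,6],0],
    [[0,0,8],0],
    [[0,0,8],0]
  ]
}}

```text
clock: 24.98
eef_pos: [0.5247, 0.251, 0.2923]
tool_rot: [0.056, 0.998, -0.0, -0.0]
ft_force: [-0.6, 0.3, -1.9]
grip_width: 0.0109
grasp_force: 58.7
```

Request:
{"name": "step_arm", "arguments": {
  "rows": [
    [[0,0,0.5],0],
    [[0,0,1],0],
    [[0,0,1],0]
  ]
}}

```text
clock: 25.35
eef_pos: [0.5247, 0.251, 0.2916]
tool_rot: [0.056, 0.998, 0.0, -0.0]
ft_force: [-0.2, 0.5, -1.4]
grip_width: 0.011
grasp_force: 58.7
```

Request:
{"name": "step_arm", "arguments": {
  "rows": [
    [[0,0,0.5],0],
    [[0,0,1],0],
    [[0,0,1],0]
  ]
}}

```text
clock: 25.72
eef_pos: [0.5248, 0.251, 0.2906]
tool_rot: [0.056, 0.998, 0.0, 0.0]
ft_force: [0.2, -0.3, -1.7]
grip_width: 0.011
grasp_force: 58.7
```

Request:
{"name": "step_arm", "arguments": {
  "rows": [
    [[0,0,0.5],0],
    [[0,0,1],0],
    [[0,0,1],0]
  ]
}}

```text
clock: 26.1
eef_pos: [0.5248, 0.251, 0.2902]
tool_rot: [0.056, 0.998, 0.0, 0.0]
ft_force: [-0.8, -0.3, 2.6]
grip_width: 0.0111
grasp_force: 59.3
```

Light contact at the expected height, 235.7 mm. I'll ease off a little, let the swing die down, then release gently.

Request:
{"name": "step_arm", "arguments": {
  "rows": [
    [[0,0,-0.4],0],
    [[0,0,-0.4],0],
    [[0,0,-0.4],0],
    [[0,0,-0.4],0],
    [[0,0,-0.4],0],
    [[0,0,-0.4],0],
    [[0,0,-0.4],0],
    [[0,0,-0.4],0],
    [[0,0,-0.4],0],
    [[0,0,-0.4],0],
    [[0,0,-0.4],0],
    [[0,0,-0.4],0]
  ]
}}

```text
clock: 27.6
eef_pos: [0.5248, 0.2511, 0.2901]
tool_rot: [0.056, 0.998, 0.0, 0.0]
ft_force: [-1.3, -0.3, 5.0]
grip_width: 0.0109
grasp_force: 59.5
```

Request:
{"name": "step_arm", "arguments": {
  "rows": [
    [[0,0,0],0],
    [[0,0,0],0],
    [[0,0,0],0],
    [[0,0,0],0],
    [[0,0,0],0],
    [[0,0,0],0]
  ],
  "claw": 0.5
}}

```text
clock: 28.35
eef_pos: [0.5248, 0.251, 0.29]
tool_rot: [0.056, 0.998, 0.0, 0.0]
ft_force: [0.2, 0.4, -0.3]
grip_width: 0.021
grasp_force: 0.0
```

Request:
{"name": "step_arm", "arguments": {
  "rows": [
    [[0,0,0],0],
    [[0,0,0],0],
    [[0,0,0],0],
    [[0,0,0],0],
    [[0,0,0],0],
    [[0,0,0],0],
    [[0,0,0],0],
    [[0,0,0],0]
  ],
  "claw": -0.6
}}

```text
clock: 29.35
eef_pos: [0.5248, 0.251, 0.29]
tool_rot: [0.056, 0.998, -0.0, 0.0]
ft_force: [0.2, -0.2, 0.6]
grip_width: 0.068
grasp_force: 0.0
```

```bash
python3 sh.py .5246 .2512 .3005; python3 look.py s9 230 115 100 75
```

```text
29.35 [0.52 0.25 0.29] shift [  0.18   0.17 -10.52] yaw 173.55927492250913 F [ 0.17 -0.2   0.58] j [ 0.45  0.41  0.21  1.37 -0.    0.56]
centre rel hole: along -32.8 across 179.5 hz 235.5
scale 7.8
```

View pics/s9.png

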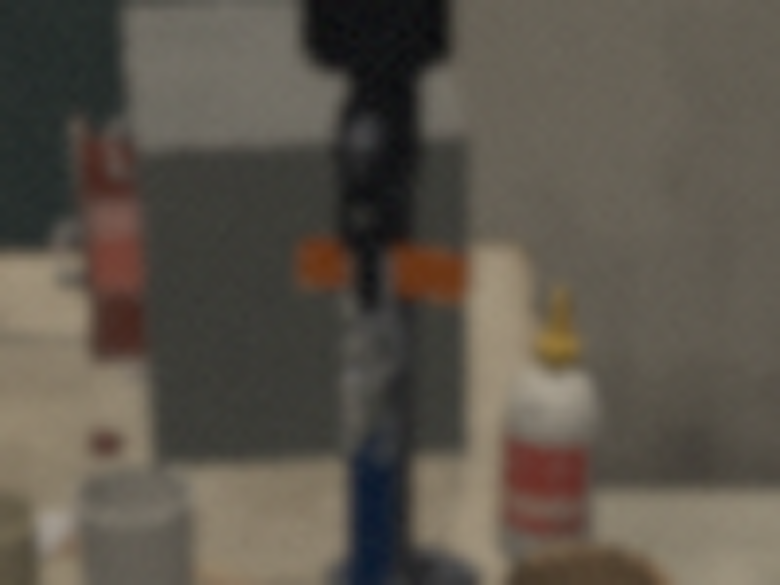

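The hook hangs on the bar, with the handle at (380,268) nearly level and the panel below at (372,500). I'll withdraw straight up.

Request:
{"name": "step_arm", "arguments": {
  "rows": [
    [[0,0,-3],0],
    [[0,0,-10],0],
    [[0,0,-20],0],
    [[0,0,-32],0],
    [[0,0,-46],0],
    [[0,0,-60],0],
    [[0,0,-75],0],
    [[0,0,-90],0],
    [[0,0,-100],0],
    [[0,0,-100],0]
  ]
}}

```text
clock: 30.65
eef_pos: [0.525, 0.2512, 0.3911]
tool_rot: [0.056, 0.998, 0.001, 0.001]
ft_force: [0.2, -0.2, 0.5]
grip_width: 0.0683
grasp_force: 0.0
```

Request:
{"name": "step_arm", "arguments": {
  "rows": [
    [[20,-20,0],0],
    [[40,-40,0],0],
    [[60,-60,0],0],
    [[80,-80,0],0],
    [[100,-100,0],0],
    [[120,-120,0],0],
    [[140,-140,0],0],
    [[150,-150,0],0],
    [[150,-150,0],0],
    [[150,-150,0],0],
    [[150,-150,0],0],
    [[150,-150,0],0]
  ]
}}

```text
clock: 32.15
eef_pos: [0.3593, 0.1191, 0.3897]
tool_rot: [0.056, 0.998, -0.0, -0.0]
ft_force: [0.2, -1.0, 0.8]
grip_width: 0.0683
grasp_force: 0.0
```

Request:
{"name": "step_arm", "arguments": {
  "rows": [
    [[0,0,0],0],
    [[0,0,0],0],
    [[0,0,0],0],
    [[0,0,0],0],
    [[0,0,0],0],
    [[0,0,0],0],
    [[0,0,0],0],
    [[0,0,0],0],
    [[0,0,0],0],
    [[0,0,0],0],
    [[0,0,0],0],
    [[0,0,0],0]
  ]
}}

```text
clock: 33.65
eef_pos: [0.3589, 0.1188, 0.39]
tool_rot: [0.056, 0.998, 0.0, 0.0]
ft_force: [0.2, -0.0, -0.1]
grip_width: 0.068
grasp_force: 0.0
```

```bash
python3 look.py e1 230 115 100 75; python3 - <<'E'
from workcell import bot
for _ in range(6): bot.camera('top')
E
python3 look.py e2 230 115 100 75; python3 - <<'E'
import numpy as np,cv2
a=np.load('e1.npz')['im'].astype(int);b=np.load('e2.npz')['im'].astype(int)
d=cv2.blur(abs(a-b).sum(2).astype(np.float32),(3,3));r=d[130:200,255:300];print(r.max(),d.mean(),np.percentile(d,99.9))
E
```

```text
scale 7.8
scale 7.8
7.3333335 3.3232908 9.111111
```

View pics/e2.png

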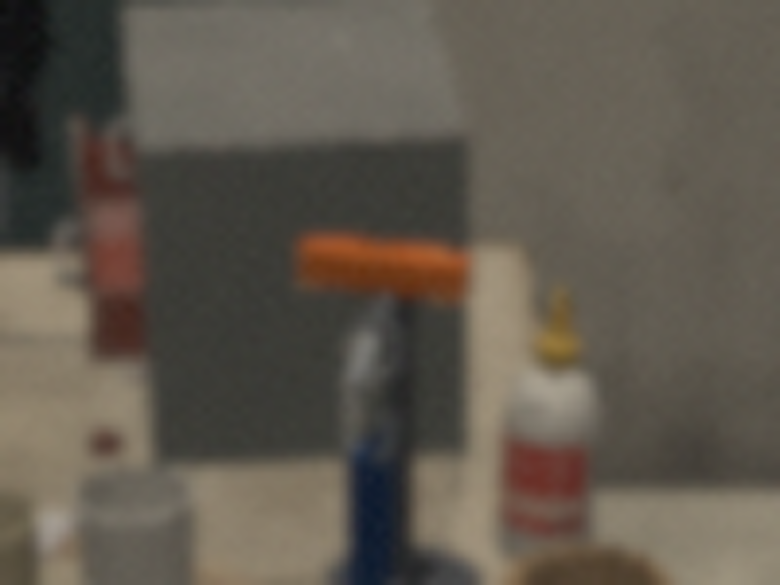

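The hook hangs freely and still on the bar, with the orange handle at (383,265) and the panel at (372,500). The difference between the two pictures is only noise, so I'm handing in.

```bash
python3 -c "from workcell import bot; print(bot.job_done())"
```

```text
the job is handed in; nothing more can be done
None
```

The panel was drawn out of the rack on the S-hook and now hangs still from the middle of the drying-rail bar; the arm is clear and the job was handed in at about 34 s.

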